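# Start the cap of a bottle before the water bath

## Robot

A 6-joint arm with a two-finger parallel gripper is mounted at the origin on the work surface. World frame = base frame: x ahead of the robot, y to its left, z up, the work surface at z = 0. Lengths are in m, angles in rad, forces in N, time in s.
With the tool pointing down it reaches from about 0.3 to 0.775 m from the base axis. Payload 14.6 kg.
Tool frame: the origin (TCP) lies midway between the tips of the shut fingers; the grasp point (between the pads) lies 19 mm behind it (ctrl.tcp_to_grasp is the z of the grasp point in the tool frame, in m); z points along the fingers, y is the line along which they close (so a half turn about z gives the same grasp; the last joint's range is limited). The gripper opens to 94 mm and grips with 3 to 60 N. Pads are 16 mm wide; open, the fingers measure 119 mm over their backs; the gripper's body (75 mm by 177 mm) begins 78 mm behind the grasp point.
Start: joints at [-1.222, 0.3, 1.521, -0, 1.321, -0.067], TCP at [0.222, -0.503, 0.205] pointing down, gripper open.
Joint ranges: [-3.03, 3.03], [-0.79, 2.21], [0.23, 2.52], [-1.04, 4.18], [0, 3.07], [-2.55, 2.55]. Speed limits (rad/s): [2.22, 2.22, 2.57, 3.14, 3.14, 3.14].

## Interface

Orientations are given as [roll, pitch, yaw] about the fixed x, y, z axes, in that order (R = Rz(yaw) Ry(pitch) Rx(roll)).
In Python, from station import monitor, camera, ctrl gives the robot as it stands.
- The arm moves only by the tool apply_moves, never from a script. Its argument "plan" is one flat list of numbers, 4 for each row, row after row: the shift along the tool's x, y, z in mm, then the turn about the tool's z in rad. In form: [dx, dy, dz, spin, dx, dy, dz, spin, ...]. A call has 1 to 20 rows; each row shifts and turns the commanded pose from where the row before left it, along the tool's axes as they then stand; what a row does not reach is not made up. A row lasts 1/10 s, in which the tool goes at most 50 mm and 8.59 degrees, less where a joint would pass 70% of its speed; a pose out of reach is approached as far as the arm can. A call is refused whole if a number of a shift passes 50 or a number of a turn 0.15, either way. A call with a gripper value outside its range is refused whole. "hand" is the gripper command: -1 is shut, 1 is fully open, values between are in proportion, set as the call begins (left out, the last holds). The fingers move at their own pace and stop on an object; "squeeze" is the grip in N (left out, the last holds). Time passes only in rows, so rows that do not move let the fingers close. It gives the time, the measured TCP pose, the force, the opening and the grip force at its end, in the units of the state.
- monitor.get_obs(): the state, without advancing time (a new reading comes with each control period).
- camera(name): name is "side" or "top"; returns a dict with "image" (384x512x3 uint8, red, green, blue), "range_z" (384x512 float32, m along the optical axis (not along the pixel's ray), 0 where there is no reading), "mtx" (3x3 intrinsics, pixels), "distortion" ([k1, k2, p1, p2, k3] as OpenCV has them; the pictures are not rectified), "rvec" (rotation vector, rad) and "tvec" (3), from world to camera coordinates, as OpenCV has them. Camera axes: x right, y down, z forward; pixel columns grow to the right and rows downward; lengths in m; the calibration is good to about 2 mm. A picture is of the moment at which its call begins.
- ctrl.hand_in(): hands the job in; it is judged then, once.
The state is a dict: "time_s": time; "qpos": joint angles; "joint_vel": joint speeds; "tau": joint torques, N m; "ee_pos": TCP position; "eef_rot": TCP orientation; "force": force on the tool from outside, world axes, zero at the start; "moment": the same for the moment, N m; "grip_width": finger opening in m; "grip_force": force on a finger pad.
Only numpy, scipy, OpenCV 4.12 (cv2) and the standard library are available. Lean on these libraries where they do the work, as an engineer would, in place of code of your own. Each camera call takes 0.05 s, during which the arm holds its last target. There are 200 camera calls.

## Task

Slide the small pan with the bottle, without lifting it off the plate, from the round mark to the middle of the square mark. There start the bottle's loose cap: turn it backward (anticlockwise from above) until it drops into the thread, not much further, then forward one full turn, so that it can still vent. Finish while still holding the cap between the fingers, and never pull the cap off or disturb the other things.

Things in the scene. Friction and masses are not known exactly. Their poses are not given: they have to be found in the camera images.
- plate: flat fixed warming plate, black top with a steel rim, 260 (x) by 400 (y) by 12 mm, origin at the centre of its underside, lying on the bench; the two marks on its top lie 40 mm nearer the robot than its centre, 100 mm either side
- round_mark: thin white painted circle, 116 mm across, on the plate, where the pan stands at first; origin at its centre on the plate's top, 12 mm above the bench
- square_mark: thin white painted square outline, 119 mm wide, on the plate, empty at first, 200 mm from the round mark; origin at its centre on the plate's top; its sides are parallel to the plate's. The marks may be either way round, left or right
- pan: small steel pan, 90 mm diameter (rim 94), 42 mm high, with an empty glass bottle fixed upright in its middle and a straight handle; everything together 0.7 to 1.0 kg. Origin at the centre of its underside, z up; the handle points along its own -x, roughly towards the robot. The bottle's body is 66 mm diameter to 72 mm above the origin, then narrows to a 38 mm neck that ends 114 mm above the origin; the cap sits on that neck, on the pan's axis. Sliding takes about 3 to 7 N
- pan_handle (a point): middle of the pan's handle, 110 mm from the pan's axis and 36 mm above its underside; the handle is a level black bar 14 mm wide, 12 mm high, 95 mm long (58 to 153 mm from the pan's axis)
- cap: blue ribbed screw cap, 54 mm diameter, 32 mm high, loose on the neck of the bottle in the pan, on the same axis as the pan; origin at the centre of its lower edge, z up, about 100 mm above the pan's underside at the start. A white paper label, 16 by 26 mm, lies off-centre on its top, towards the cap's own +x. Grip it across from above, anywhere around
- cap_top (a point): centre of the top face of that cap, 32 mm above the cap's origin
- cap_turn (a joint): turn of the cap on the bottle, rad: it grows as the cap is turned clockwise seen from above (forward, closing) and falls as it is turned anticlockwise (backward). 0 is where the thread begins: the cap starts at 0.6 to 1.6, resting on top of the first thread, and when turned backward past 0 it is free to drop 6 mm into the thread. It turns easily (about 0.02 Nm when not pressed down)
- cap_height (a joint): height of the cap on the neck, m, 0 where the thread begins. Right-hand thread, 6 mm a turn, 0.6 mm play: resting on top of the thread it reads about -0.00095 x cap_turn; after the drop about 0.006 less, that is -0.006 at turn 0 and about -0.012 one turn forward. The cap falls only by its own weight (150 g), so a tight grip at a fixed height keeps it from dropping until it is let down or loosened, and a gripper that turns it should follow it down
- bottle_a: closed 250 ml bottle like the one in the pan, standing at the back of the plate between the marks; 66 mm diameter, 118 mm high with its 54 mm cap; bystander, origin at the centre of its underside
- bottle_b: closed bottle on the bench, right of the plate; 66 mm diameter, 118 mm high with its 54 mm cap; bystander, origin at the centre of its underside
- bottle_c: closed bottle on the bench, right of the plate; 66 mm diameter, 118 mm high with its 54 mm cap; bystander, origin at the centre of its underside
- beaker: white cup, 72 mm diameter, 90 mm high, on the bench; bystander, origin at the centre of its underside
- spare_cap: a spare blue cap like the other, 54 mm diameter, 32 mm high, lying on the bench; bystander, origin at the centre of its underside
- timer: flat white timer, 70 by 60 by 22 mm, on the bench; bystander, origin at the centre of its underside
- spatula: spatula 200 mm long, lying on the bench; bystander

How it is judged:
On the way, in this order (a step that is already met when the one before it is completed fails the run):
1. the pan has been slid onto the middle of the square mark, the cap still on top of the thread (horizontal distance between pan and square_mark below 0.018 m and angle between pan's own z axis and vertical below 0.06 rad and value of joint cap_height above -0.004 m), for 0.2 s.
2. the cap, turned backward, has dropped into the thread (value of joint cap_height below -0.0043 m and value of joint cap_turn between -1.8 and 0.35 rad), for 0.1 s.
3. the cap has gone forward one turn in the thread (value of joint cap_turn above 5.2 rad and value of joint cap_height below -0.0095 m), for 0.1 s.
At the end, for the whole second after the job is handed in: The pan stands upright on the plate within 18 mm of the centre of the square mark; the cap is down in the thread (cap_height between -9.5 and -14.2 mm) about one turn past the drop (cap_turn 5.2 to 7.4 rad); the fingers still grip the cap (over 3 N) and it is still (all of step 3 and horizontal distance between pan and square_mark below 0.018 m and angle between pan's own z axis and vertical below 0.06 rad and height (world z) of pan below 0.018 m and value of joint cap_turn below 7.4 rad and value of joint cap_height above -0.0142 m and contact force between the fingers and cap above 3 N and angular speed of cap below 0.2 rad/s and linear speed of pan below 0.02 m/s); the arm keeps its last pose, push and grip.
It fails at once if the pan was lifted off the plate or tipped (height (world z) of pan above 0.022 m or angle between pan's own z axis and vertical above 0.2 rad).
It fails at once if the cap was pulled up off the thread (value of joint cap_height above 0.006 m).
It fails at once if the cap was turned backward far beyond the drop (value of joint cap_turn below -1.8 rad).
It fails at once if a bystander was disturbed (distance of any of bottle_a, bottle_b, bottle_c, beaker, spare_cap, timer, spatula from where it was at the start of the episode above 0.03 m or angle between any of bottle_a, bottle_b, bottle_c, beaker, spare_cap's own z axis and vertical above 0.4 rad).
It also fails if it takes over 72 s, if anything falls off the work surface, if the arm or the gripper's body presses on something with over 40 N, if the wrist force passes 120 N, or if a joint passes its speed limit or range.

## Working session

There is one attempt and no reset: what is moved stays moved. The work goes in short steps, Python scripts to look and compute and a tool call to move; the robot and the scene stay as the last step left them, time stands still between calls to the robot, and variables do not carry over. Pictures are saved under pics/ and viewed, at most 10 in all, crops included, and the job is handed in when it is done.

Besides the shell and the picture viewer there is one more tool, called as name(argument=value, ...) on one line, values as JSON. apply_moves: Moves the arm, as the interface text tells. Its arguments: {"type":"object","properties":{"plan":{"type":"array","items":{"type":"number"}},"hand":{"type":"number"},"squeeze":{"type":"number"}},"required":["plan"]}

```bash
mkdir -p pics; ls
cat > h.py <<'E'
import numpy as np, cv2
from station import monitor, camera, ctrl
def world(c):
    K,d=c["mtx"],np.array(c["distortion"]);R=cv2.Rodrigues(np.array(c["rvec"]))[0];t=np.array(c["tvec"]).reshape(3)
    h,w=c["range_z"].shape
    u,v=np.meshgrid(np.arange(w),np.arange(h))
    p=cv2.undistortPoints(np.stack([u,v],-1).reshape(-1,1,2).astype(float),np.array(K),d).reshape(-1,2)
    z=c["range_z"].reshape(-1)
    P=np.c_[p*z[:,None],z]
    W=(P-t)@R
    W[z==0]=np.nan
    return W.reshape(h,w,3)
E
python3 - <<'E'
from h import *
for n in("top","side"):
    c=camera(n);cv2.imwrite(f"pics/{n}0.png",c["image"][...,::-1]);np.savez(f"{n}0.npz",**{k:np.array(v) for k,v in c.items()})
    W=world(c)
    print(n,(-cv2.Rodrigues(np.array(c["rvec"]))[0].T@np.array(c["tvec"]).reshape(3)).round(3))
    print(W[::48,::64].round(2).tolist())
print(monitor.get_obs(),ctrl.tcp_to_grasp)
E
```

```text
pics
top [ 0.411 -0.004  1.428]
[[[1.29, 0.99, -0.11], [1.29, 0.75, -0.11], [1.29, 0.5, -0.1], [1.29, 0.25, -0.1], [1.29, -0.0, -0.1], [1.29, -0.26, -0.1], [1.29, -0.51, -0.12], [1.29, -0.76, -0.12]], [[1.29, 1.26, -0.54], [1.29, 0.95, -0.54], [1.29, 0.63, -0.52], [1.29, 0.32, -0.52], [1.29, -0.0, -0.53], [1.29, -0.32, -0.54], [1.29, -0.65, -0.55], [1.29, -0.97, -0.56]], [[1.03, 1.22, -0.49], [0.83, 0.62, 0.14], [0.83, 0.41, 0.15], [0.84, 0.21, 0.11], [0.87, -0.0, -0.0], [0.87, -0.23, 0.01], [0.87, -0.46, 0.01], [0.87, -0.69, -0.0]], [[0.8, 1.22, -0.5], [0.67, 0.61, 0.15], [0.67, 0.41, 0.14], [0.7, 0.23, -0.0], [0.69, 0.0, 0.01], [0.69, -0.23, 0.01], [0.69, -0.46, 0.0], [0.69, -0.68, -0.0]], [[0.58, 1.22, -0.52], [0.53, 0.66, 0.04], [0.52, 0.44, 0.04], [0.53, 0.23, -0.0], [0.52, 0.0, 0.01], [0.52, -0.22, 0.01], [0.52, -0.45, -0.0], [0.52, -0.68, 0.0]], [[0.35, 1.22, -0.53], [0.36, 0.67, 0.0], [0.36, 0.45, 0.0], [0.36, 0.23, 0.01], [0.35, 0.0, -0.0], [0.35, -0.22, -0.0], [0.35, -0.45, -0.0], [0.35, -0.67, -0.0]], [[0.12, 1.22, -0.55], [0.2, 0.67, -0.01], [0.19, 0.45, 0.0], [0.19, 0.23
[... 1561 characters left out ...]
 [0.01, 0.18, 0.0]]]
{'time_s': 0.1, 'qpos': array([-1.22156066e+00,  3.00400325e-01,  1.52148642e+00, -5.91848959e-06,
        1.32069411e+00, -6.65960751e-02]), 'joint_vel': array([-0.00081206, -0.00161993, -0.0024861 , -0.00018394,  0.00051046,
        0.00019789]), 'tau': array([ 2.56420535e-03, -5.32637322e+01, -3.53282440e+01,  7.10325851e-02,
        2.34393182e-02, -5.45431783e-05]), 'ee_pos': array([ 0.22209519, -0.50292244,  0.2049652 ]), 'eef_rot': array([-3.14060627e+00, -6.00411771e-05,  4.15833180e-01]), 'force': array([-0.24470911, -0.34162524,  0.07849172]), 'moment': array([-0.00552859,  0.03109299,  0.00844143]), 'grip_force': 0.0, 'grip_width': 0.09407899560565762} -0.0188
```

View pics/top0.png

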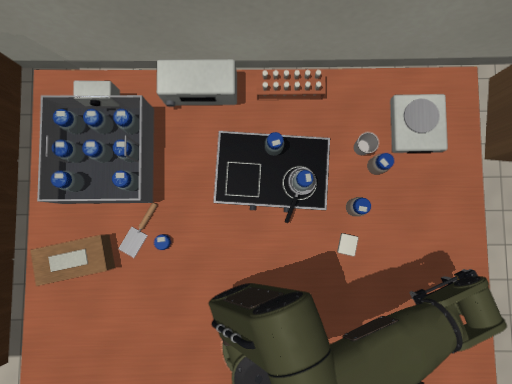

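View pics/side0.png

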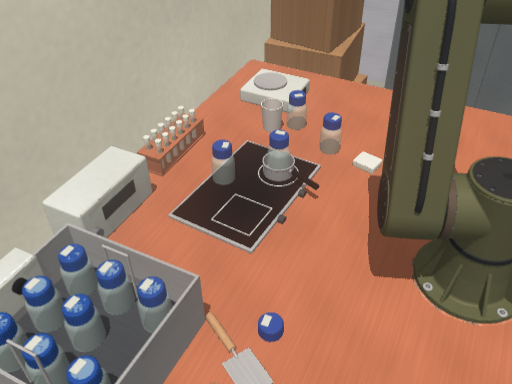

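The top view shows the plate (cols 216–328, rows 133–208), the square mark around (243,179), the pan with its cap at (305,180), the handle ending at (290,218), and bottle_a at (275,142). The side view agrees.

Run:
```python
from h import *
for n in("top","side"):
    c=dict(np.load(n+"0.npz"));W=world(c);I=c["image"].astype(int);r,g,b=I[...,0],I[...,1],I[...,2]
    X,Y,Z=W[...,0],W[...,1],W[...,2]
    near=(X>.35)&(X<.8)&(Y>-.4)&(Y<.3)
    white=(I.min(-1)>130)&near&(Z<.03)&(Z>0.0)
    sq=white&(X<.62)&(X>.45)&(Y>-.04)&(Y<.12)
    p=W[sq][:,:2].astype(np.float32);print(n,"square",len(p),cv2.minAreaRect(p),p.mean(0))
    blue=(b>r+40)&(b>g+30)&near&(Z>.10)
    k,l,s,cc=cv2.connectedComponentsWithStats(blue.astype(np.uint8))
    for i in range(1,k):
        m=l==i
        if m.sum()<15: continue
        ys,xs=np.where(m);x0,x1,y0,y1=xs.min(),xs.max(),ys.min(),ys.max()
        mm=np.zeros_like(m);mm[y0:y1+1,x0:x1+1]=1
        zt=np.nanpercentile(Z[mm&blue],90)
        t=mm&(Z>zt-.008)
        q=W[t];ctr,rad=cv2.minEnclosingCircle(q[:,:2].astype(np.float32))
        wl=t&(I.min(-1)>130)
        print(n,"cap",cc[i].round(),m.sum(),"ztop",zt.round(4),"ctr",np.round(ctr,4),round(rad,4),"med",q.mean(0).round(4),"label",W[wl].mean(0).round(4))
    dark=(I.max(-1)<60)&(Z>.03)&(Z<.07)&(X>.3)&(X<.56)&(Y>-.25)&(Y<-.0)
    q=W[dark];print(n,"handle",len(q),q.mean(0).round(4),cv2.minAreaRect(q[:,:2].astype(np.float32)),cv2.fitLine(q[:,:2].astype(np.float32),2,0,.01,.01).ravel())
    dk=(I.max(-1)<60)&(Z>0.003)&(Z<.022)&near&(X>.41)
    q=W[dk];print(n,"plate",len(q),cv2.minAreaRect(q[:,:2].astype(np.float32)))
    if n=="top":
        big=cv2.resize(c["image"][110:240,200:400][...,::-1],None,fx=4,fy=4,interpolation=cv2.INTER_CUBIC);cv2.imwrite("pics/crop0.png",big)
```

```text
top square 123 ((0.5390836596488953, 0.04666509851813316), (0.14557220041751862, 0.15582352876663208), 6.965054512023926) [0.5079474  0.04514502]
top cap [274. 140.] 164 ztop 0.1338 ctr [ 0.685  -0.0606] 0.0261 med [ 0.6847 -0.061   0.1306] label [ 0.6756 -0.0637  0.1309]
top cap [304. 178.] 172 ztop 0.1472 ctr [ 0.5566 -0.1555] 0.0261 med [ 0.5567 -0.1554  0.1443] label [ 0.5581 -0.1651  0.145 ]
top cap [362. 205.] 177 ztop 0.1213 ctr [ 0.4675 -0.3441] 0.0263 med [ 0.467  -0.3444  0.1186] label [ 0.4576 -0.3432  0.1193]
top handle 116 [ 0.4609 -0.1173  0.0541] ((0.49341094493865967, -0.13841845095157623), (0.029537532478570938, 0.17251572012901306), 55.9266242980957) [ 0.9067432  -0.42168325  0.46090713 -0.11734458]
top plate 5987 ((0.5760817527770996, -0.05243194103240967), (0.383449524641037, 0.29622283577919006), 85.73118591308594)
side square 239 ((0.5493441224098206, 0.036136023700237274), (0.15959835052490234, 0.14408591389656067), 86.85218811035156) [0.5118288  0.05238663]
side cap [295.  99.] 25 ztop 0.1202 ctr [ 0.6123 -0.4008] 0.0122 med [ 0.6121 -0.4008  0.117 ] label [ 0.6099 -0.4061  0.1194]
side cap [331. 119.] 125 ztop 0.1208 ctr [ 0.4665 -0.3384] 0.0276 med [ 0.466  -0.338   0.1184] label [ 0.4566 -0.341   0.1196]
side cap [278. 140.] 250 ztop 0.1457 ctr [ 0.5549 -0.1521] 0.0275 med [ 0.5541 -0.1486  0.1439] label [ 0.5575 -0.163   0.1453]
side cap [221. 149.] 195 ztop 0.132 ctr [ 0.6839 -0.0568] 0.0273 med [ 0.6828 -0.055   0.1301] label [ 0.6754 -0.0618  0.1309]
side handle 47 [ 0.483  -0.1184  0.051 ] ((0.48056989908218384, -0.11605189740657806), (0.012443067505955696, 0.05444043502211571), 56.89071273803711) [ 0.8950629  -0.44593987  0.4830218  -0.118402  ]
side plate 4244 ((0.5964300036430359, -0.04866798222064972), (0.3751815855503082, 0.23933295905590057), 84.02835083007812)
```

View pics/crop0.png

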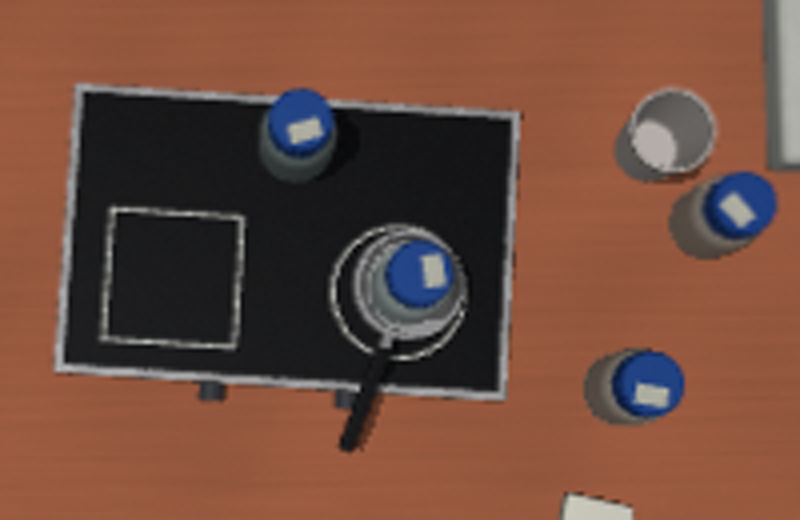

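The crop shows the square's corners at about (110,207), (244,216), (236,348), (102,340), the handle tip at (347,445), and the label on the cap's right side. I'll refine these positions.

```bash
cat >> h.py <<'E'
def onplane(c,uv,z):
    K,d=np.array(c["mtx"]),np.array(c["distortion"]);R=cv2.Rodrigues(np.array(c["rvec"]))[0];t=np.array(c["tvec"]).reshape(3)
    p=cv2.undistortPoints(np.array(uv,float).reshape(-1,1,2),K,d).reshape(-1,2)
    o=-R.T@t;D=np.c_[p,np.ones(len(p))]@R
    return o+D*((z-o[2])/D[:,2])[:,None]
E
python3 - <<'E'
from h import *
c=dict(np.load("top0.npz"))
f=lambda l:[((u+.5)/4-.5+200,(v+.5)/4-.5+110) for u,v in l]
s=onplane(c,f([(110,207),(244,216),(236,348),(102,340)]),.012);print("sq",s.round(4).tolist(),s.mean(0).round(4))
p=onplane(c,f([(77,85),(519,114),(503,398),(57,370)]),.012);print("plate",p.round(4).tolist(),p.mean(0).round(4))
d=(p[0]+p[3]-p[1]-p[2])[:2];d/=np.linalg.norm(d);n=np.array([d[1],-d[0]]);print("dir",d,n)
C=p.mean(0)[:2];print("sq from plate",C-.04*n+.1*d,"round",C-.04*n-.1*d)
h=onplane(c,f([(348,447),(385,345)]),.054);print("handle",h.round(4).tolist(),np.arctan2(*(h[1]-h[0])[[1,0]]))
c2=dict(np.load("side0.npz"))
s=onplane(c2,[(242,195),(271,212),(242,234),(212,214)],.012);print("side sq",s.mean(0))
W=world(c)
Z=W[...,2];I=c["image"];
m=(Z>.047)&(Z<.06)&(I.max(-1)<70)&(W[...,0]<.51)&(W[...,0]>.38)&(abs(W[...,1]+.12)<.06)
q=W[m][:,:2].astype(np.float32);print(len(q),q.mean(0),cv2.minAreaRect(q),cv2.fitLine(q,2,0,.01,.01).ravel())
E
```

```text
sq [[0.6327, 0.104, 0.012], [0.6236, -0.015, 0.012], [0.5062, -0.0068, 0.012], [0.5143, 0.1114, 0.012]] [0.5692 0.0484 0.012 ]
plate [[0.7429, 0.1331, 0.012], [0.7131, -0.2611, 0.012], [0.46, -0.2411, 0.012], [0.4882, 0.151, 0.012]] [ 0.601  -0.0545  0.012 ]
dir [0.07372386 0.99727869] [ 0.99727869 -0.07372386]
sq from plate [0.56853087 0.04813366] round [ 0.5537861  -0.15132208]
handle [[0.418, -0.1012, 0.054], [0.5047, -0.1343, 0.054]] -0.36373774539435877
side sq [0.56896879 0.04929836 0.012     ]
111 [ 0.4599111  -0.11676322] ((0.45920172333717346, -0.11646126210689545), (0.013781995512545109, 0.0933409333229065), 67.79710388183594) [ 0.92532396 -0.37917748  0.4599111  -0.1167632 ]
```

apply_moves(plan=[26.5,-18.5,0,0,26.5,-18.5,0,0,26.5,-18.5,0,0,26.5,-18.5,0,0,26.5,-18.5,0,0,26.5,-18.5,0,0,26.5,-18.5,0,0,26.5,-18.5,0,0,26.5,-18.5,0,0,26.5,-18.5,0,0,26.5,-18.5,0,0,26.5,-18.5,0,0,26.5,-18.5,0,0,26.5,-18.5,0,0,0,0,0,0.132,0,0,0,0.132,0,0,0,0.132,0,0,0,0.132,0,0,0,0.132,0,0,0,0.132], hand=0, squeeze=40)

```text
time_s: 2.1
ee_pos: [0.4568, -0.1163, 0.2052]
eef_rot: [3.142, 0.001, -0.382]
force: [-0.1, -0.4, -0.2]
grip_width: 0.0468
grip_force: 0.0
```

apply_moves(plan=[0,0,30,0,0,0,30,0,0,0,30,0,0,0,30,0,0,0,30,0,0,0,16,0,0,0,10,0,0,0,0,0,0,0,0,0])

```text
time_s: 3.0
ee_pos: [0.4573, -0.1165, 0.0301]
eef_rot: [-3.142, -0.001, -0.376]
force: [0.8, -0.4, 0.8]
grip_width: 0.047
grip_force: 0.0
```

Run:
```python
from h import *
c=camera("side");cv2.imwrite("pics/s1.png",cv2.resize(c["image"][110:260,180:380][...,::-1],None,fx=4,fy=4))
```

```text
(no output)
```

View pics/s1.png

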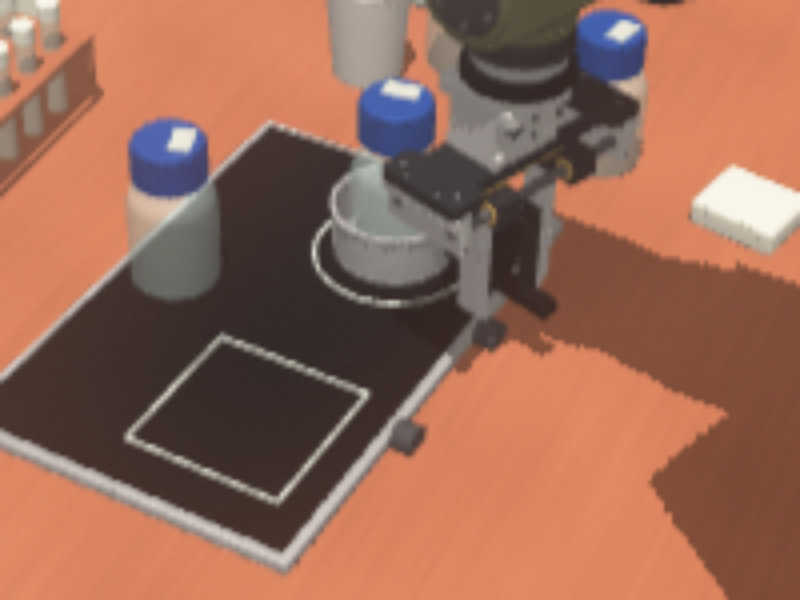

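The fingers straddle the handle and the cap is clear of the gripper body. Next I close the fingers.

apply_moves(plan=[0,0,0,0,0,0,0,0,0,0,0,0,0,0,0,0,0,0,0,0], hand=-1, squeeze=45)

```text
time_s: 3.55
ee_pos: [0.457, -0.1163, 0.0296]
eef_rot: [-3.142, -0.0, -0.376]
force: [-0.1, 0.6, 2.7]
grip_width: 0.0135
grip_force: 45.0
```

apply_moves(plan=[-0.8,-2.4,0,0,-1.6,-4.9,0,0,-1.6,-4.9,0,0,-1.6,-4.9,0,0,-1.6,-4.9,0,0,-1.6,-4.9,0,0,-1.6,-4.9,0,0,-1.6,-4.9,0,0,-1.6,-4.9,0,0,-1.6,-4.9,0,0,-1.6,-4.9,0,0,-1.6,-4.9,0,0,-1.6,-4.9,0,0,-1.6,-4.9,0,0,-1.6,-4.9,0,0,-1.6,-4.9,0,0,-1.6,-4.9,0,0,-1.6,-4.9,0,0,-0.8,-2.4,0,0,0,0,0,0])

```text
time_s: 5.55
ee_pos: [0.4624, -0.0234, 0.0295]
eef_rot: [3.142, 0.0, -0.376]
force: [-0.7, -3.3, 2.9]
grip_width: 0.0136
grip_force: 45.1
```

```bash
cat >> h.py <<'E'
def cap(name,X0,Y0,r=.06):
    c=camera(name);W=world(c);I=c["image"].astype(int);X,Y,Z=W[...,0],W[...,1],W[...,2]
    near=(np.hypot(X-X0,Y-Y0)<r)&(Z>.10)&(Z<.16)
    blue=(I[...,2]>I[...,0]+40)&(I[...,2]>I[...,1]+30)&near
    wh=(I.min(-1)>130)&near
    zt=np.median(Z[blue&(Z>np.nanpercentile(Z[blue],60))]) if blue.any() else np.nan
    t=(blue|wh)&(Z>zt-.006)&(Z<zt+.006)
    ctr,rad=cv2.minEnclosingCircle(W[t][:,:2].astype(np.float32))
    wl=wh&t
    l=W[wl].mean(0) if wl.any() else np.full(3,np.nan)
    d=l[:2]-ctr
    print(name,"n",t.sum(),"z",zt.round(4),"zmean",Z[t].mean().round(4),"ctr",np.round(ctr,4),round(rad,4),"label",wl.sum(),l.round(4),"ang",np.arctan2(d[1],d[0]).round(3))
    return c,W
E
python3 - <<'E'
from h import *
cap("top",.563,-.053);cap("side",.563,-.053)
o=monitor.get_obs();print(o["moment"])
E
```

```text
top n 176 z 0.1459 zmean 0.1444 ctr [ 0.5618 -0.0647] 0.0259 label 32 [ 0.5619 -0.0747  0.1456] ang -1.569
side n 190 z 0.1447 zmean 0.1442 ctr [ 0.5605 -0.0618] 0.0288 label 45 [ 0.5627 -0.0729  0.1449] ang -1.373
[-0.16860577  0.28159358 -0.24634918]
```

apply_moves(plan=[-0.9,-2.8,0,0,-1.8,-5.65,0,0,-1.8,-5.65,0,0,-1.8,-5.65,0,0,-1.8,-5.65,0,0,-1.8,-5.65,0,0,-1.8,-5.65,0,0,-1.8,-5.65,0,0,-1.8,-5.65,0,0,-1.8,-5.65,0,0,-1.8,-5.65,0,0,-1.8,-5.65,0,0,-1.8,-5.65,0,0,-1.8,-5.65,0,0,-1.8,-5.65,0,0,-1.8,-5.65,0,0,-1.8,-5.65,0,0,-1.8,-5.65,0,0,-1.8,-5.65,0,0,-0.9,-2.8,0,0])

```text
time_s: 7.65
ee_pos: [0.4701, 0.0887, 0.0294]
eef_rot: [3.141, 0.0, -0.376]
force: [0.9, -6.5, 2.3]
grip_width: 0.0137
grip_force: 45.3
```

Run:
```python
from h import *
c,_=cap("top",.569,.0485);cap("side",.569,.0485)
print(monitor.get_obs()["force"],monitor.get_obs()["ee_pos"])
cv2.imwrite("pics/t2.png",cv2.resize(c["image"][110:240,190:340][...,::-1],None,fx=4,fy=4))
```

```text
top n 188 z 0.1458 zmean 0.1442 ctr [0.5681 0.0465] 0.0261 label 34 [0.5704 0.0364 0.1446] ang -1.353
side n 219 z 0.1446 zmean 0.1442 ctr [0.5676 0.0515] 0.0267 label 50 [0.5695 0.0399 0.1451] ang -1.412
[-1.08333453 -2.54475325  3.67888123] [0.47003403 0.08870977 0.02942104]
```

View pics/t2.png

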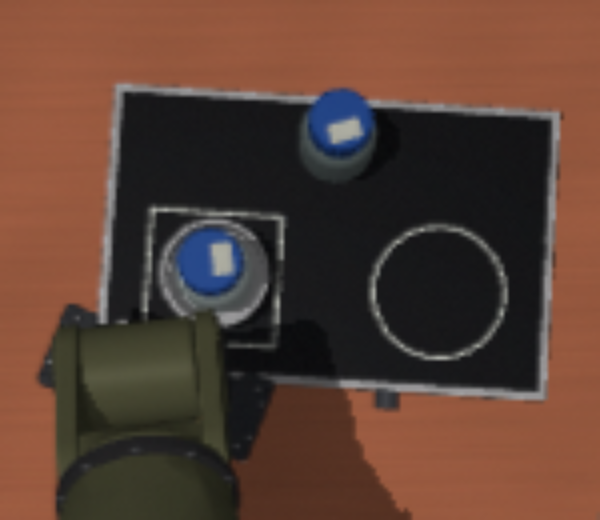

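The pan is centred in the square, with the cap at about (0.568, 0.048). I release the handle and go over the cap.

apply_moves(plan=[0,0,0,0,0,0,0,0,0,0,0,0,0,0,15,0,0,0,-20,0,0,0,-30,0,0,0,-30,0,0,0,-30,0,0,0,-30,0,0,0,-30,0,0,0,-10,0,26.5,0.5,0,0,26.5,0.5,0,0,26.5,0.5,0,0,26.5,0.5,0,0], hand=0)

```text
time_s: 9.25
ee_pos: [0.5686, 0.0473, 0.1932]
eef_rot: [3.141, 0.001, -0.376]
force: [0.4, 0.4, 0.1]
grip_width: 0.0471
grip_force: 0.0
```

apply_moves(plan=[0,0,0,-0.149,0,0,0,-0.149,0,0,0,-0.149,0,0,0,-0.149,0,0,0,-0.149,0,0,0,-0.149,0,0,0,-0.149,0,0,0,-0.149,0,0,0,-0.149,0,0,0,-0.149,0,0,0,-0.149,0,0,0,-0.149,0,0,0,-0.149,0,0,0,-0.149,0,0,0,-0.149,0,0,0,-0.149,0,0,0,-0.149], hand=1)

```text
time_s: 10.95
ee_pos: [0.5676, 0.0477, 0.1931]
eef_rot: [-3.14, -0.001, 2.163]
force: [-0.8, -0.8, -0.1]
grip_width: 0.0939
grip_force: 0.0
```

Run:
```python
from h import *
cap("top",.568,.048);cap("side",.568,.048)
o=monitor.get_obs();print(o["qpos"],o["ee_pos"],o["eef_rot"],o["grip_width"])
```

```text
Traceback (most recent call last):
  File "h.py", line 29, in cap
    print(name,"n",t.sum(),"z",zt.round(4),"zmean",Z[t].mean().round(4),"ctr",np.round(ctr,4),round(rad,4),"label",wl.sum(),l.round(4),"ang",np.arctan2(d[1],d[0]).round(3))
                               ^^^^^^^^
AttributeError: 'float' object has no attribute 'round'
```

Run:
```python
from h import *
c,_=cap("side",.568,.048)
o=monitor.get_obs();print(o["qpos"],o["ee_pos"],o["eef_rot"],o["grip_width"])
cv2.imwrite("pics/s3.png",cv2.resize(c["image"][90:250,150:350][...,::-1],None,fx=3,fy=3))
```

```text
side n 208 z 0.1447 zmean 0.144 ctr [0.5695 0.0512] 0.0279 label 40 [0.5689 0.0402 0.1446] ang -1.625
[ 1.95837842e-02  3.54307525e-01  1.47781347e+00  7.17493310e-05
  1.31094454e+00 -5.69054317e-01] [0.56768745 0.04774468 0.19328925] [-3.14038923e+00 -8.52030984e-04  2.15941543e+00] 0.09405432872663666
```

View pics/s3.png

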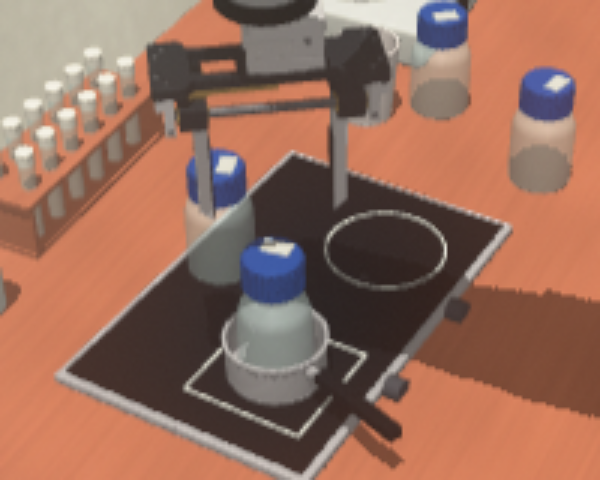

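The open gripper is above the cap, and the pan stands inside the square. Next I descend and grip lightly.

apply_moves(plan=[0,1.5,15,0,0,0,20,0,0,0,20,0,0,0,15,0,0,0,10,0,0,0,2,0,0,0,0,0])

```text
time_s: 11.75
ee_pos: [0.5693, 0.0486, 0.1124]
eef_rot: [-3.141, -0.0, 2.155]
force: [0.2, 0.9, 0.1]
grip_width: 0.094
grip_force: 0.0
```

apply_moves(plan=[0,0,0,0,0,0,0,0,0,0,0,0,0,0,0,0,0,0,0,0,0,0,0,0], hand=-1, squeeze=10)

```text
time_s: 12.35
ee_pos: [0.5692, 0.0485, 0.1125]
eef_rot: [3.142, 0.0, 2.157]
force: [0.1, -0.5, 0.7]
grip_width: 0.0538
grip_force: 10.0
```

Run:
```python
from h import *
cap("side",.568,.048)
o=monitor.get_obs();print(o["qpos"],o["ee_pos"],o["eef_rot"],o["grip_width"],o["force"],o["moment"])
```

```text
side n 165 z 0.1442 zmean 0.1434 ctr [0.5602 0.0496] 0.0316 label 3 [0.531  0.0386 0.148 ] ang -2.781
[ 2.10158095e-02  4.37207769e-01  1.56006865e+00 -3.12738592e-05
  1.14429312e+00 -5.64959393e-01] [0.56921981 0.04856475 0.11251042] [3.14158837e+00 3.64254928e-05 2.15678447e+00] 0.05354037489641404 [-0.03982323 -0.27476103  0.79297515] [-0.01885461 -0.00315174 -0.03369821]
```

apply_moves(plan=[0,0,-0.1,-0.1,0,0,-0.1,-0.1,0,0,-0.1,-0.1,0,0,-0.1,-0.1,0,0,-0.1,-0.1,0,0,-0.1,-0.1,0,0,-0.1,-0.1,0,0,-0.1,-0.1,0,0,-0.1,-0.1,0,0,-0.1,-0.1,0,0,0,0,0,0,0,0])

```text
time_s: 13.6
ee_pos: [0.569, 0.0484, 0.1133]
eef_rot: [-3.141, -0.001, -3.129]
force: [-2.3, -2.6, -1.0]
grip_width: 0.0533
grip_force: 10.0
```

Run:
```python
from h import *
cap("side",.568,.048)
o=monitor.get_obs();print(o["qpos"][5],o["grip_width"],o["force"],o["moment"])
```

```text
side n 110 z 0.1454 zmean 0.1443 ctr [0.5621 0.0512] 0.0251 label 0 [nan nan nan] ang nan
-1.5622469084605652 0.053442661307616025 [-1.92531482 -3.54224574  0.55323464] [-0.51899981  0.29576728  0.06945071]
```

apply_moves(plan=[0,0,-0.1,-0.1,0,0,-0.1,-0.1,0,0,-0.1,-0.1,0,0,-0.1,-0.1,0,0,0,-0.1,0,0,0,-0.1,0,0,0,-0.1,0,0,0,-0.1,0,0,0,-0.05,0,0,0,0])

```text
time_s: 14.65
ee_pos: [0.5692, 0.0484, 0.1137]
eef_rot: [-3.142, -0.0, -2.278]
force: [-1.1, -2.9, -1.4]
grip_width: 0.0534
grip_force: 10.0
```

apply_moves(plan=[0,0,0.8,0,0,0,0.8,0,0,0,0.8,0,0,0,0.8,0,0,0,0.8,0,0,0,0.8,0,0,0,0,0])

```text
time_s: 15.35
ee_pos: [0.5692, 0.0486, 0.1089]
eef_rot: [3.142, -0.0, -2.277]
force: [0.3, -2.9, -1.1]
grip_width: 0.0538
grip_force: 10.0
```

Run:
```python
from h import *
cap("side",.568,.048)
o=monitor.get_obs();print(o["qpos"][5],o["grip_width"],o["force"],o["moment"])
```

```text
side n 72 z 0.1399 zmean 0.1396 ctr [0.5682 0.0689] 0.0292 label 13 [0.5749 0.0658 0.1406] ang -0.435
-2.4149231906462862 0.053452325919859225 [-1.42565706 -3.30785654 -0.85272127] [-0.56923052  0.03775813 -0.05891101]
```

apply_moves(plan=[0,0,0.5,0,0,0,0.5,0,0,0,0,0])

```text
time_s: 15.7
ee_pos: [0.5693, 0.0486, 0.1084]
eef_rot: [-3.141, 0.0, -2.276]
force: [-2.5, -3.1, 3.1]
grip_width: 0.0537
grip_force: 10.0
```

apply_moves(plan=[0,0,0,0,0,0,0,0,0,0,0,0], hand=0.4)

```text
time_s: 16.0
ee_pos: [0.5693, 0.0488, 0.108]
eef_rot: [3.141, 0.0, -2.276]
force: [-0.1, -0.2, 0.3]
grip_width: 0.0655
grip_force: 0.0
```

Run:
```python
from h import *
cap("side",.568,.048)
o=monitor.get_obs();print(o["qpos"][5],o["grip_width"],o["force"],o["moment"])
```

```text
side n 74 z 0.1389 zmean 0.1383 ctr [0.5753 0.064 ] 0.0229 label 8 [0.5805 0.064  0.141 ] ang -0.001
-2.415018625042206 0.06581061389513695 [-0.6405229  -0.16136384  0.30587617] [ 0.13646008 -0.03111831 -0.00549794]
```

The force reversal on lowering means the cap is seated in the thread. I regrip and turn forward, following it down.

apply_moves(plan=[0,0,0,0,0,0,0,0,0,0,0,0,0,0,0,0], hand=-1)

```text
time_s: 16.45
ee_pos: [0.5694, 0.0485, 0.1081]
eef_rot: [-3.141, 0.0, -2.276]
force: [1.7, -0.4, -0.4]
grip_width: 0.0536
grip_force: 10.0
```

apply_moves(plan=[0,0,0.11,0.12,0,0,0.11,0.12,0,0,0.12,0.12,0,0,0.11,0.12,0,0,0.12,0.12,0,0,0.11,0.12,0,0,0.12,0.12,0,0,0.11,0.12,0,0,0.12,0.12,0,0,0.11,0.12,0,0,0.12,0.12,0,0,0.11,0.12,0,0,0.12,0.12,0,0,0.11,0.12,0,0,0.12,0.12,0,0,0.11,0.12,0,0,0.12,0.12,0,0,0.11,0.12,0,0,0.12,0.12,0,0,0.11,0.12])

```text
time_s: 18.45
ee_pos: [0.5694, 0.0485, 0.1058]
eef_rot: [3.141, 0.0, 1.602]
force: [0.9, -0.2, -0.6]
grip_width: 0.0538
grip_force: 10.0
```

Run:
```python
from h import *
cap("side",.568,.048)
o=monitor.get_obs();print(o["qpos"][5],o["grip_width"],o["force"],o["moment"])
```

```text
side n 155 z 0.1378 zmean 0.137 ctr [0.5711 0.0553] 0.0281 label 3 [0.5983 0.06   0.1397] ang 0.17
-0.0027466298000560427 0.053008161937770436 [ 1.00327135 -1.26186006 -0.50677128] [-0.22575235 -0.40773908 -0.01965633]
```

apply_moves(plan=[0,0,0.11,0.12,0,0,0.11,0.12,0,0,0.12,0.12,0,0,0.11,0.12,0,0,0.12,0.12,0,0,0.11,0.12,0,0,0.12,0.12,0,0,0.11,0.12,0,0,0.12,0.12,0,0,0.11,0.12,0,0,0.12,0.12,0,0,0.11,0.12,0,0,0.12,0.12,0,0,0.11,0.12,0,0,0.12,0.12,0,0,0.11,0.12,0,0,0.12,0.12,0,0,0.11,0.12,0,0,0.12,0.12,0,0,0,0])

```text
time_s: 20.5
ee_pos: [0.5693, 0.0485, 0.1036]
eef_rot: [-3.142, -0.0, -0.673]
force: [1.4, -0.8, -1.2]
grip_width: 0.0537
grip_force: 10.0
```

Run:
```python
from h import *
cap("side",.568,.048)
o=monitor.get_obs();print(o["qpos"][5],o["grip_width"],o["force"],o["moment"])
```

```text
side n 172 z 0.1359 zmean 0.1352 ctr [0.5667 0.0513] 0.0261 label 24 [0.5585 0.0609 0.136 ] ang 2.275
2.260834615640225 0.05316708141991775 [ 1.21398817 -1.56646543 -0.37187088] [-0.16172571 -0.26916771 -0.05672995]
```

Height fell about 9 mm and the label angle agrees, so the cap is following without slip. I open, wind the wrist back and regrip.

apply_moves(plan=[0,0,0,0,0,0,0,0,0,0,0,0,0,0,0,-0.15,0,0,0,-0.15,0,0,0,-0.15,0,0,0,-0.15,0,0,0,-0.15,0,0,0,-0.15,0,0,0,-0.15,0,0,0,-0.15,0,0,0,-0.15,0,0,0,-0.15,0,0,0,-0.15,0,0,0,-0.15,0,0,0,-0.15,0,0,0,-0.15,0,0,0,-0.15,0,0,0,-0.15,0,0,0,-0.15], hand=0.45)

```text
time_s: 22.55
ee_pos: [0.5692, 0.0486, 0.1035]
eef_rot: [-3.141, -0.0, 1.884]
force: [-1.1, 0.2, 0.1]
grip_width: 0.0679
grip_force: 0.0
```

Run:
```python
from h import *
c,_=cap("side",.568,.048)
o=monitor.get_obs();print(o["qpos"][5],o["grip_width"],o["force"],o["moment"])
```

```text
side n 201 z 0.1355 zmean 0.135 ctr [0.577  0.0574] 0.0353 label 43 [0.5656 0.0626 0.1361] ang 2.711
-0.3020883400580585 0.06854661414771096 [ 0.55543184 -0.04844892 -0.66666833] [ 0.00466353 -0.08325125  0.00032235]
```

apply_moves(plan=[0,0,0,0,0,0,0,0,0,0,0,0,0,0,0,0,0,0,0,0], hand=-1)

```text
time_s: 23.1
ee_pos: [0.5693, 0.0486, 0.1036]
eef_rot: [3.141, -0.0, 1.876]
force: [1.2, 0.2, 0.6]
grip_width: 0.0539
grip_force: 10.0
```

apply_moves(plan=[0,0,0.11,0.12,0,0,0.11,0.12,0,0,0.12,0.12,0,0,0.11,0.12,0,0,0.12,0.12,0,0,0.11,0.12,0,0,0.12,0.12,0,0,0.11,0.12,0,0,0.12,0.12,0,0,0.11,0.12,0,0,0.12,0.12,0,0,0.11,0.12,0,0,0.12,0.12,0,0,0.11,0.12,0,0,0.12,0.12,0,0,0.11,0.12,0,0,0.12,0.12,0,0,0.11,0.12,0,0,0.12,0.12,0,0,0.11,0.12])

```text
time_s: 25.1
ee_pos: [0.5694, 0.0484, 0.1013]
eef_rot: [-3.142, -0.001, -0.529]
force: [1.9, -0.7, -0.2]
grip_width: 0.0536
grip_force: 10.0
```

apply_moves(plan=[0,0,0,0,0,0,0,0,0,0,0,0,0,0,0,0])

```text
time_s: 25.5
ee_pos: [0.5693, 0.0485, 0.1014]
eef_rot: [-3.142, -0.0, -0.522]
force: [2.5, -0.7, 0.4]
grip_width: 0.0537
grip_force: 10.0
```

Run:
```python
from h import *
c,_=cap("side",.568,.048)
o=monitor.get_obs();print(o["qpos"][5],o["grip_width"],o["grip_force"],o["force"],o["moment"])
cv2.imwrite("pics/s9.png",cv2.resize(c["image"][90:250,150:350][...,::-1],None,fx=3,fy=3))
```

```text
side n 142 z 0.1334 zmean 0.1325 ctr [0.5644 0.0544] 0.0253 label 0 [nan nan nan] ang nan
2.1137690265368283 0.05378183994928982 10.00003725872375 [ 3.17323244 -1.74388053 -0.10327833] [-0.24003223 -0.40161536 -0.00851919]
```

View pics/s9.png

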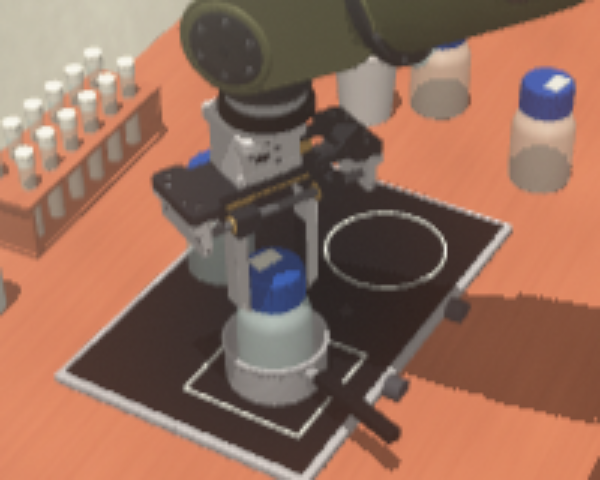

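The cap is about 11 mm lower and still held at 10 N, and the pan is inside the square.

```bash
python3 -c "
from station import ctrl
print(ctrl.hand_in())"
```

```text
the job is handed in; nothing more can be done
None
```

The job is handed in; no verdict came back. By camera and force readings, the pan was slid to the middle of the square mark, and the cap was dropped into the thread and turned forward about 7.1 rad from there (my estimate of cap_turn is 5.8 to 6.8 rad). It is still gripped at 10 N.

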